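# Turn the sharpening stone over on the board's edge

## Robot

A 6-joint arm with a two-finger parallel gripper is mounted at the origin on the work surface. World frame = base frame: x ahead of the robot, y to its left, z up, the work surface at z = 0. Lengths are in mm, angles in rad, forces in N, time in s.
With the tool pointing down it reaches from about 350 to 875 mm from the base axis. Payload 4.2 kg.
Tool frame: the origin (TCP) lies between the finger pads; the fingertips stand 17 mm ahead of it and the grasp point (between the pads) lies 2 mm behind it (nose_length is the distance from the TCP to the fingertips, in mm); z points along the fingers, y is the direction in which the jaws open and shut (so a half turn about z gives the same grasp; the last joint's range is limited). The gripper opens to 85 mm and grips with 20 to 120 N. Pads are 22 mm wide; open, the fingers measure 114 mm over their backs; the gripper's body (76 mm by 85 mm) begins 54 mm behind the grasp point. The pads swing forward as they close: fully open they stand 13 mm farther back than shut.
Start: joints at [1.549, 0.385, 0.008, 0, -1.194, -0.259], TCP at [173.171, 600.509, 248.312] pointing down, gripper open.
Joint ranges: [-3.14, 3.14], [-1.21, 2.06], [-1.07, 1.41], [-3.16, 2.05], [-2.99, -0.16], [-3.1, 3.1]. Speed limits (rad/s): [2.79, 2.79, 3.14, 3.14, 3.14, 3.14].

## Interface

Orientations are given as a unit quaternion [x, y, z, w].
In Python, from bench import * gives the robot as it stands.
- The arm moves only by the tool jog_arm, never from a script. Its argument "increments" is a list of rows, each a list of 4 numbers: the shift along the tool's x, y, z in m, then the turn about the tool's z in degrees. A call has 1 to 10 rows; each row is the pose to reach, as a shift and turn from the pose measured when the call began, along the tool's axes at that moment; what a row does not reach only later rows make up. A row lasts 1/8 s, in which the tool goes at most 62.5 mm and 10.7 degrees, less where a joint would pass 70% of its speed; a pose out of reach is approached as far as the arm can. A call with a gripper value outside its range is refused whole. "hand" is the gripper's target within -1 to 1 (fully open at 1, half-way at 0, shut at -1), set as the call begins (left out, the last holds). The fingers move at their own pace and stop on an object; the grip force is fixed at half the most. Time passes only in rows, so rows that repeat a pose let the fingers close. It gives the time, the measured TCP pose, the force and the opening at its end, in the units of the state.
- read_state(): the state, without advancing time (a new reading comes with each control period).
- get_image(name): name is "side" or "top"; returns the picture (420x560x3 uint8, red, green, blue); there is no depth.
- calibration(name): a dict with "fx", "fy", "cx", "cy" (pixels), "position" and "rotation" of the camera in the world. Camera axes: x right, y up, looking along -z (the intrinsics and any distortion apply to the point x, -y, -z); pixel columns grow to the right and rows downward; lengths in mm; the calibration is good to about 2 mm. A picture is of the moment at which its call begins. calibration takes no time and is no camera call.
- job_done(): hands the job in, once; it reports no verdict.
The state is a dict: "clock": time; "joints": joint angles; "joint_vel": joint speeds; "joint_efforts": joint torques, N m; "position": TCP position; "ee_rot": TCP orientation; "contact_force": force on the tool from outside, world axes, zero at the start; "wrist_torque": the same for the moment, N m; "gripper_width": finger opening in mm.
Only numpy, scipy, OpenCV 4.12 (cv2) and the standard library are available. Lean on these libraries where they do the work, as an engineer would, in place of code of your own. Each camera call takes 0.05 s, during which the arm holds its last target.

## Task

Turn the two-faced sharpening stone over with the fingertips: push it across the shelf against the front edge of the thin plywood board, tip it up on that edge and push it on over, so that it ends lying flat on the board with its orange fine face up. Only push it, never pick it up or carry it, and leave everything else where it is.

Things in the scene. Friction and masses are not known exactly. Their poses are not given: they have to be found in the camera images.
- stone: flat sharpening stone, 60 mm (x) by 120 mm (y) by 16 mm thick (z), 0.22 to 0.31 kg, 4 mm bevels (45 degrees) along all top and bottom edges. One face dark grey (coarse), the other orange (fine). Origin: centre of the orange face; z points from orange to grey face. Starts on the shelf, grey up, on the robot's side of the board, 15 to 60 mm from its front edge, long side within 0.25 rad of parallel to it
- stone_center (a point): centre of the stone's volume, half-way through its thickness; its height is 8 mm while the stone lies on the shelf and 15 mm while it lies on the board
- board: thin plywood board fixed to the shelf, 180 mm (its x) by 280 mm (its y) by 7 mm high, with square edges. Origin: centre of its underside, on the shelf surface. x points away from the front edge, which faces the robot and lies at x = -90 mm, running along y; z up
- board_edge (a point): middle of the board's front top edge, 7 mm above the shelf; axes as the board's
- oil: small amber bottle of honing oil, 38 mm across, 95 mm tall, standing at the back of the board; origin at its underside. Leave it
- torch: aluminium torch with a black press button, 130 mm long (along its y), 34 mm across, lying at the back of the board; origin below its middle. Leave it
- jar: empty glass preserving jar with wire clamp lid, 100 mm across, 160 mm tall, standing at the left; origin at its underside. Leave it
- tin: green paint tin, 104 mm across, 120 mm tall, standing at the left; origin at its underside. Leave it
- dustpan: red plastic dustpan, pan 190 by 220 mm, 41 mm tall, its handle pointing along its x; origin below the pan's middle. Leave it
- brush: black plastic hand brush 300 mm long (along its x), 51 mm tall; origin on its underside. Leave it
- hook: steel hook of 10 mm rod, 130 mm long, lying flat on the shelf at the left; origin on its underside. Leave it
Things that resemble listed ones, but are neither listed nor needed, are in the scene too. What is shaped like the stone but green, turquoise or white is not meant.

How it is judged:
By the outcome, as a careful person would: the job done as asked, in the order asked, and still so for the second after the job is handed in, with the robot touching nothing.
It also fails if it takes over 72 s, if anything falls off the work surface, if the arm or the gripper's body presses on something with over 40 N, if the wrist force passes 120 N, or if a joint passes its speed limit or range.

## Working session

There is one attempt and no reset: what is moved stays moved. The work goes in short steps, Python scripts to look and compute and a tool call to move; the robot and the scene stay as the last step left them, time stands still between calls to the robot, and variables do not carry over. Pictures are saved under pics/ and viewed, and the job is handed in when it is done.

Besides the shell and the picture viewer there is one more tool, called as name(argument=value, ...), one argument or row to a line, values as JSON. jog_arm: Moves the arm, as the interface text tells. Its arguments: {"type":"object","properties":{"increments":{"type":"array"},"hand":{"type":"number"}},"required":["increments"]}

```bash
ls; mkdir -p pics; python3 - <<'E'
from bench import *
import cv2
for n in("side","top"):
    im=get_image(n); cv2.imwrite(f"pics/{n}0.png",im[:,:,::-1]); print(n,calibration(n))
s=read_state(); print(s)
E
```

```text
pics
side {'fx': 397.83566601425713, 'fy': 397.83566601425713, 'cx': 276.95479399152373, 'cy': 209.51402467235454, 'position': array([ 468.07556548, 1044.35970891,  810.83204419]), 'rotation': array([-0.01366405,  0.45912547,  0.88725152, -0.04244794])}
top {'fx': 443.32532801272066, 'fy': 443.32532801272066, 'cx': 277.1861940638386, 'cy': 206.83705417023728, 'position': array([ 392.96236468,   -6.98018691, 1515.73239935]), 'rotation': array([-0.02375296,  0.03874018,  0.71042382, -0.70230548])}
{'clock': 0.1, 'joints': array([ 1.54860399e+00,  3.85492200e-01,  6.78033149e-03, -4.04616753e-04,
       -1.19401370e+00, -2.58587808e-01]), 'joint_vel': array([-2.12152995e-03, -1.96881847e-03,  3.99082146e-03,  7.47644505e-04,
       -5.09052783e-04, -4.83254001e-05]), 'joint_efforts': array([-7.46038972e-05, -3.93318522e+01,  1.88930511e+01,  4.19785470e+00,
       -2.54873463e-03,  2.74258397e-06]), 'position': array([173.05274326, 600.06516866, 247.33486591]), 'ee_rot': array([ 9.90150567e-01, -1.40003173e-01, -7.29824700e-05,  9.80065222e-04]), 'contact_force': array([-0.34808055,  0.41199007, -0.24587906]), 'wrist_torque': array([ 0.00916401, -0.01181932, -0.03321481]), 'gripper_width': 85.5715865979273}
```

View pics/side0.png

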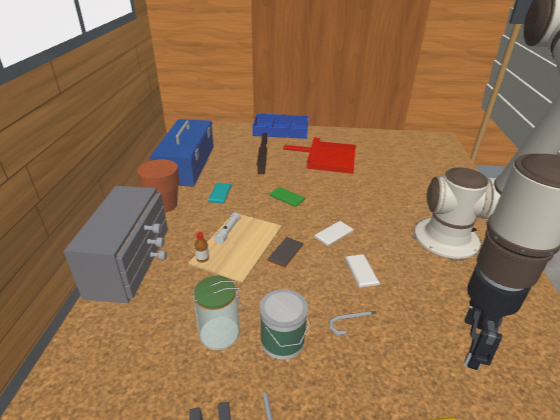

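View pics/top0.png

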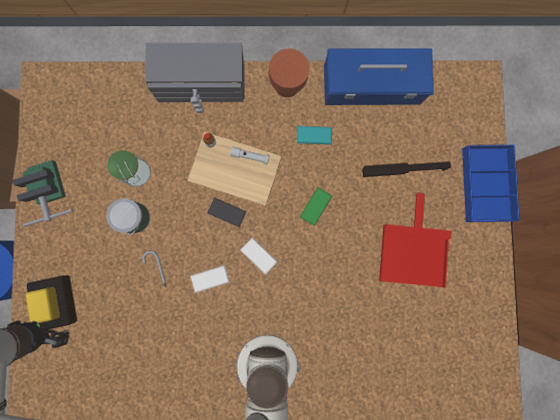

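The side view shows the grey stone at about (286,251) and the board at (237,245). In the top view the stone is at (227,212) and the board at (235,169). The other stone-shaped items are green (316,205), turquoise (314,135) and white (259,256) and (210,279), and those are excluded. Only the dark grey one, in front of the board, fits.

```bash
cat > h.py <<'E'
from bench import *
import cv2, numpy as np
from scipy.spatial.transform import Rotation as R
def ray(n,u,v):
    c=calibration(n); d=np.array([(u-c['cx'])/c['fx'],-(v-c['cy'])/c['fy'],-1.]); 
    return c['position'],R.from_quat(c['rotation']).apply(d)
def toz(n,u,v,z):
    p,d=ray(n,u,v); return p+d*(z-p[2])/d[2]
def proj(n,P):
    c=calibration(n); q=R.from_quat(c['rotation']).inv().apply(np.array(P)-c['position'])
    return c['cx']-c['fx']*q[0]/q[2], c['cy']+c['fy']*q[1]/q[2]
def snap(n,name,crop=None,k=4):
    im=get_image(n)[:,:,::-1].copy(); 
    o=im
    if crop: x0,y0,x1,y1=crop; o=cv2.resize(im[y0:y1,x0:x1],None,fx=k,fy=k,interpolation=cv2.INTER_CUBIC)
    cv2.imwrite(f"pics/{name}.png",o); return im
def rect(n,mask,z):
    cs,_=cv2.findContours(mask,cv2.RETR_EXTERNAL,cv2.CHAIN_APPROX_NONE)
    c=max(cs,key=cv2.contourArea); 
    h=cv2.convexHull(c)[:,0]
    P=np.array([toz(n,*p,z)[:2] for p in h],np.float32)
    return cv2.minAreaRect(P), cv2.boxPoints(cv2.minAreaRect(P)), c
E
python3 - <<'E'
from h import *
for n,crop in(("top",(170,120,310,230)),("side",(180,190,330,290))):
    im=snap(n,n+"1",crop)
    x0,y0,x1,y1=crop
    hsv=cv2.cvtColor(im,cv2.COLOR_BGR2HSV)
    roi=np.zeros(im.shape[:2],np.uint8)
    b=(205,195,250,230) if n=="top" else (262,232,310,270)
    roi[b[1]:b[3],b[0]:b[2]]=255
    m=((hsv[...,2]<85)&(hsv[...,1]<110)).astype(np.uint8)*255&roi
    r=rect(n,m,14 if n=="top" else 12); print(n,"stone",r[0],r[1].tolist())
    roi[:]=0; roi[y0:y1,x0:x1]=255
    m=((hsv[...,2]>165)&(hsv[...,1]>50)&(hsv[...,1]<140)&(hsv[...,0]<28)).astype(np.uint8)*255&roi
    m=cv2.morphologyEx(m,cv2.MORPH_OPEN,np.ones((3,3)))
    cv2.imwrite(f"pics/m_{n}.png",cv2.resize(m[y0:y1,x0:x1],None,fx=4,fy=4))
    r=rect(n,m,7); print(n,"board",r[0],r[1].tolist())
E
```

```text
top stone ((510.55474853515625, 132.67779541015625), (116.97232818603516, 56.821922302246094), 65.74092102050781) [[460.62274169921875, 91.02915954589844], [512.4270629882812, 67.68312072753906], [560.4867553710938, 174.32643127441406], [508.68243408203125, 197.67247009277344]]
top board ((662.6015625, 106.08466339111328), (283.1647644042969, 185.6138458251953), 71.18143463134766) [[529.0850830078125, 2.0075531005859375], [704.77685546875, -57.866355895996094], [796.1180419921875, 210.16177368164062], [620.42626953125, 270.0356750488281]]
side stone ((488.8131103515625, 136.41323852539062), (104.73954772949219, 13.08313274383545), 65.58082580566406) [[461.2065734863281, 91.43252563476562], [473.1193542480469, 86.02383422851562], [516.419677734375, 181.39395141601562], [504.5068664550781, 186.80264282226562]]
side board ((655.21044921875, 96.05330657958984), (340.9974365234375, 309.6807556152344), 77.29965209960938) [[466.67401123046875, -36.23187255859375], [768.7778930664062, -104.31584167480469], [843.7468872070312, 228.33848571777344], [541.6430053710938, 296.4224548339844]]
```

View pics/top1.png

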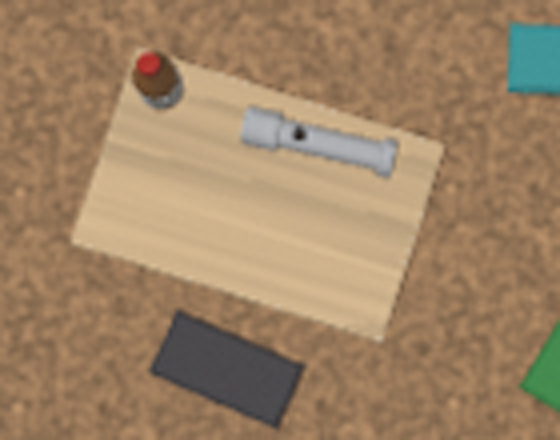

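View pics/side1.png

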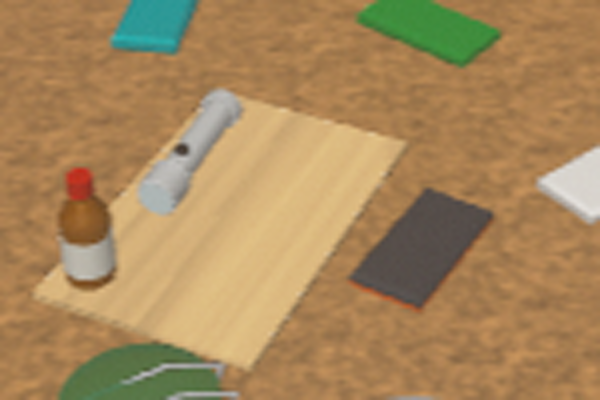

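View pics/m_top.png

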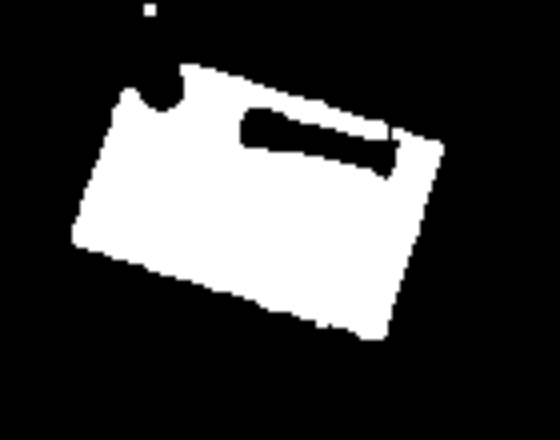

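The crops confirm it: the dark grey slab has an orange lower rim in the side view and lies in front of the board. The front edge runs (72,243)–(381,339) in the top crop and (248,368)–(406,143) in the side crop.

```bash
python3 - <<'E'
from h import *
def c(n,x,y):
    o=(170,120) if n=="top" else (180,190); return o[0]+(x+.5)/4-.5,o[1]+(y+.5)/4-.5
L=toz("top",*c("top",72,243),7);Rr=toz("top",*c("top",381,339),7)
print("top",L,Rr,np.linalg.norm(L-Rr)); 
L2=toz("side",*c("side",248,368),7);R2=toz("side",*c("side",406,143),7)
print("side",L2,R2,np.linalg.norm(L2-R2))
E=(L+Rr+L2+R2)/4; d=(L+L2-Rr-R2); ang=np.arctan2(d[1],d[0])-np.pi/2; print("edge mid",E,"u angle",np.degrees(ang), [np.degrees(np.arctan2(*(a-b)[1::-1]))-90 for a,b in((L,Rr),(L2,R2))])
u=np.array([np.cos(ang),np.sin(ang)]);v=np.array([-u[1],u[0]])
def f(p): q=p[:2]-E[:2]; return np.round([q@u,q@v],1)
print("torch top",[f(toz("top",*c("top",*p),25)) for p in((245,142),(388,175))])
print("stone top",[f(toz("top",*c("top",*p),14)) for p in((178,311),(303,366),(279,427),(151,371))])
print("stone side z14",[f(toz("side",*c("side",*p),14)) for p in((428,188),(494,214),(420,304),(350,279))])
s=read_state();print(f(s['position']), np.degrees(R.from_quat(s['ee_rot']).as_euler('xyz')))
np.savez("g.npz",E=E,u=u,v=v)
E
```

```text
top [620.6495496  265.49492695   7.        ] [535.42052988   2.14432367   7.        ] 276.79871034238823
side [623.15201346 268.88955412   7.        ] [534.29005834   1.9662037    7.        ] 281.32636219577336
edge mid [578.37803782 134.62375211   7.        ] u angle -18.175206780703345 [np.float64(-17.93330694909541), np.float64(-18.41321346641614)]
torch top [array([124.5,  21.3]), array([ 134.4, -103.2])]
stone top [array([-29.4,  32. ]), array([-42. , -83.4]), array([-97.4, -79.9]), array([-84.8,  37.8])]
stone side z14 [array([-42.3, -84.8]), array([-100.9,  -76.3]), array([-86.7,  40.3]), array([-29.6,  36.8])]
[-530.3  315.9] [ 1.79923337e+02 -5.70027845e-03 -1.60908795e+01]
```

```bash
cat >> h.py <<'E'
g=np.load("g.npz") if __import__('os').path.exists("g.npz") else None
def uv(p): q=np.array(p[:2])-g['E'][:2]; return q@g['u'],q@g['v']
def xy(a,b): return g['E'][:2]+a*g['u']+b*g['v']
def plan(a,b,z):
    s=read_state(); t=np.r_[xy(a,b),z]-s['position']
    d=R.from_quat(s['ee_rot']).inv().apply(t); print("tool delta mm",np.round(d,1))
def st():
    s=read_state(); a,b=uv(s['position']); F=s['contact_force']; fu=F[:2]@g['u']; fv=F[:2]@g['v']
    print("t%.2f u%.1f v%.1f z%.1f yaw%.2f | Fu%.1f Fv%.1f Fz%.1f w%.1f T%s"%(s['clock'],a,b,s['position'][2],np.degrees(R.from_quat(s['ee_rot']).as_euler('xyz'))[2],fu,fv,F[2],s['gripper_width'],np.round(s['wrist_torque'],2)))
E
python3 - <<'E'
from h import *
st(); plan(-140,-23,247); plan(-140,-23,60)
E
```

```text
t0.20 u-530.3 v315.9 z247.6 yaw-16.09 | Fu-0.1 Fv0.2 Fz0.1 w85.5 T[-0.01  0.04 -0.04]
tool delta mm [377.7 352.9   1.1]
tool delta mm [377.7 352.7 188.1]
```

jog_arm(
  increments=[
    [0.02, 0.018, 0, 0.5],
    [0.055, 0.05, 0, 1],
    [0.095, 0.09, 0, 1.5],
    [0.135, 0.13, 0, 2],
    [0.18, 0.17, 0, 2],
    [0.225, 0.21, 0, 2],
    [0.27, 0.25, 0, 2],
    [0.315, 0.295, 0, 2],
    [0.355, 0.33, 0, 2],
    [0.378, 0.353, 0, 2.1],
  ],
  hand=0.4,
)

```text
clock: 1.45
position: [439.1, 154.1, 248.2]
ee_rot: [0.987, -0.159, -0.0, 0.001]
contact_force: [0.5, 1.1, 0.5]
gripper_width: 60.0
```

```bash
python3 - <<'E'
from h import *
st(); plan(-140,-23,60)
E
```

```text
t1.45 u-138.4 v-24.9 z248.2 yaw-18.32 | Fu0.1 Fv1.2 Fz0.5 w60.0 T[ 0.07 -0.01  0.03]
tool delta mm [ -1.7  -2.1 188.2]
```

jog_arm(
  increments=[
    [0, 0, 0.02, 0],
    [-0.002, 0, 0.06, 0],
    [-0.002, 0, 0.105, 0],
    [-0.002, -0.002, 0.15, 0],
    [-0.002, -0.002, 0.185, 0],
    [-0.002, -0.002, 0.208, 0],
    [-0.002, -0.002, 0.214, 0],
    [-0.002, -0.002, 0.218, 0],
    [-0.002, -0.002, 0.218, 0],
  ],
)

```text
clock: 2.58
position: [438.2, 156.7, 30.8]
ee_rot: [0.987, -0.159, 0.0, 0.0]
contact_force: [0.6, -0.6, 0.8]
gripper_width: 59.8
```

```bash
python3 - <<'E'
from h import *
st(); snap("side","side2",(220,190,360,290),5);st()
E
```

```text
t2.58 u-140.0 v-22.7 z30.8 yaw-18.31 | Fu0.7 Fv-0.4 Fz0.8 w59.8 T[0.04 0.02 0.04]
t2.62 u-140.0 v-22.7 z31.0 yaw-18.31 | Fu0.5 Fv-0.4 Fz-0.7 w60.0 T[-0.04  0.01 -0.  ]
```

View pics/side2.png

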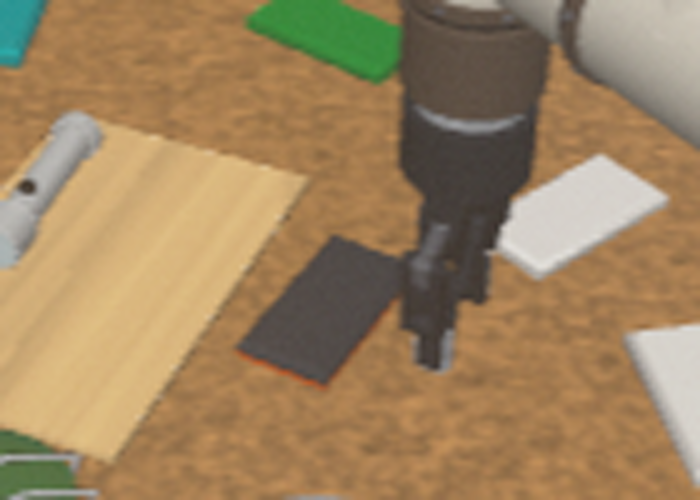

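The picture shows the near fingertip at crop (435,360), behind the stone (crop 320,310). A white decoy is close on the right at crop (585,215), so I'll check its clearance.

```bash
python3 - <<'E'
from h import *
im=snap("top","top2",(170,160,310,300),4)
hsv=cv2.cvtColor(im,cv2.COLOR_BGR2HSV)
m=((hsv[...,2]>190)&(hsv[...,1]<30)).astype(np.uint8)*255
m[:230]=0;m[300:]=0;m[:,:180]=0;m[:,290:]=0
cs,_=cv2.findContours(m,cv2.RETR_EXTERNAL,cv2.CHAIN_APPROX_NONE)
for c in cs:
    if cv2.contourArea(c)>80:
        print([np.round(uv(toz("top",*p,14))).tolist() for p in cv2.boxPoints(cv2.minAreaRect(c))])
E
```

```text
[[-305.0, 26.0], [-240.0, -69.0], [-283.0, -99.0], [-348.0, -5.0]]
[[-172.0, -107.0], [-123.0, -130.0], [-172.0, -234.0], [-220.0, -210.0]]
[[-226.0, 111.0], [-178.0, 79.0], [-198.0, 47.0], [-247.0, 79.0]]
```

View pics/top2.png

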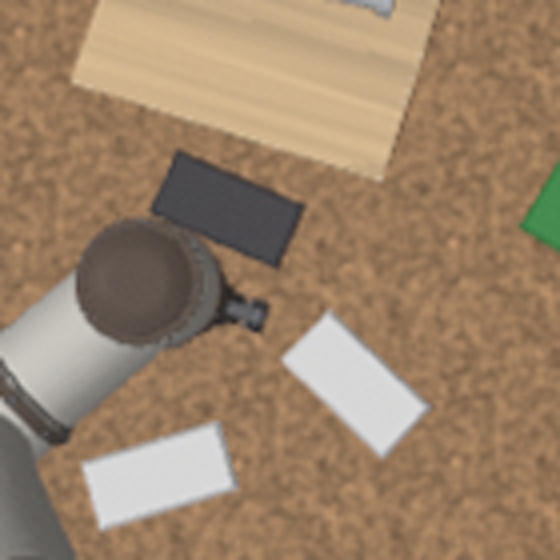

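The top view shows the stone at crop (227,208) and the right finger at (250,315). The white decoy corner at (282,358) is about 40 mm clear. I'll lower slowly to find the shelf.

jog_arm(
  increments=[
    [0, 0, 0.003, 0],
    [0, 0, 0.006, 0],
    [0, 0, 0.009, 0],
    [0, 0, 0.01, 0],
    [0, 0, 0.01, 0],
  ],
)

```text
clock: 3.3
position: [438.3, 156.7, 20.9]
ee_rot: [0.987, -0.159, 0.001, 0.0]
contact_force: [0.2, 0.2, -0.1]
gripper_width: 59.8
```

jog_arm(
  increments=[
    [0, 0, 0.001, 0],
    [0, 0, 0.002, 0],
    [0, 0, 0.003, 0],
    [0, 0, 0.003, 0],
  ],
)

```text
clock: 3.8
position: [438.2, 156.7, 17.7]
ee_rot: [0.987, -0.159, 0.0, 0.0]
contact_force: [0.7, -0.0, 0.1]
gripper_width: 59.6
```

jog_arm(
  increments=[
    [0, 0, 0.001, 0],
    [0, 0, 0.002, 0],
    [0, 0, 0.002, 0],
  ],
)

```text
clock: 4.18
position: [438.2, 156.6, 15.7]
ee_rot: [0.987, -0.159, 0.0, 0.0]
contact_force: [-1.0, -0.8, -0.1]
gripper_width: 59.9
```

jog_arm(
  increments=[
    [0, 0, 0.001, 0],
    [0, 0, 0.002, 0],
    [0, 0, 0.002, 0],
  ],
)

```text
clock: 4.55
position: [438.1, 156.6, 13.6]
ee_rot: [0.987, -0.159, 0.0, 0.0]
contact_force: [-0.3, 0.7, 0.8]
gripper_width: 60.1
```

jog_arm(
  increments=[
    [0, 0, 0.001, 0],
    [0, 0, 0.002, 0],
    [0, 0, 0.002, 0],
  ],
)

```text
clock: 4.92
position: [438.2, 156.6, 12.0]
ee_rot: [0.987, -0.159, 0.0, 0.0]
contact_force: [-0.8, 0.3, 5.8]
gripper_width: 59.8
```

jog_arm(
  increments=[
    [0, 0, 0.001, 0],
    [0, 0, 0.002, 0],
    [0, 0, 0.002, 0],
  ],
)

```text
clock: 5.3
position: [438.2, 156.6, 11.9]
ee_rot: [0.987, -0.159, 0.001, 0.0]
contact_force: [-6.0, -1.0, 19.8]
gripper_width: 59.6
```

Shelf contact is at TCP z = 12.0, so the fingertips are 12 mm ahead of the TCP at this opening. Next I raise to 15 and push.

jog_arm(
  increments=[
    [0, 0, -0.003, 0],
    [0.005, 0, -0.003, 0],
    [0.012, 0, -0.003, 0],
    [0.02, 0, -0.003, 0],
    [0.028, 0, -0.003, 0],
    [0.035, 0, -0.003, 0],
    [0.042, 0, -0.003, 0],
    [0.048, 0, -0.003, 0],
    [0.052, 0, -0.003, 0],
    [0.052, 0, -0.003, 0],
  ],
)

```text
clock: 6.55
position: [488.2, 140.5, 15.1]
ee_rot: [0.987, -0.159, 0.001, -0.0]
contact_force: [-0.6, -0.3, -0.2]
gripper_width: 59.8
```

```bash
python3 - <<'E'
from h import *
st(); snap("side","side3",(220,190,360,290),5)
E
```

```text
t6.55 u-87.5 v-22.6 z15.1 yaw-18.26 | Fu-0.4 Fv-0.5 Fz-0.2 w59.8 T[-0.01 -0.01 -0.02]
```

View pics/side3.png

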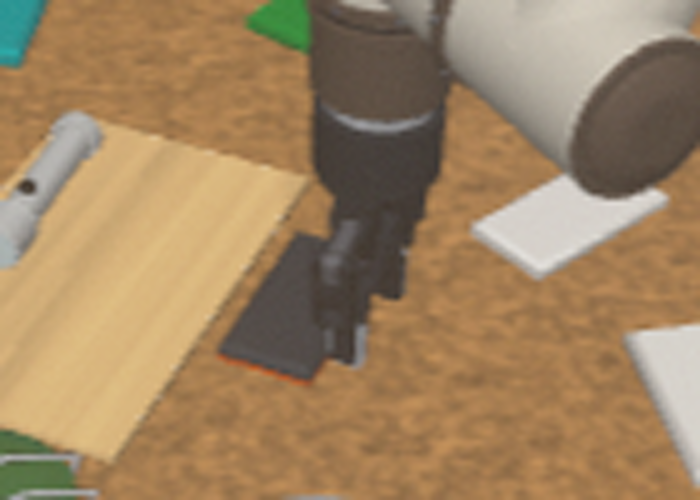

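The stone is square against the fingers, its near corner at crop (310,375), with a gap to the board still visible. I continue to contact with the board.

jog_arm(
  increments=[
    [0.002, 0, 0, 0],
    [0.004, 0, 0, 0],
    [0.006, 0, 0, 0],
    [0.008, 0, 0, 0],
    [0.01, 0, 0, 0],
    [0.012, 0, 0, 0],
    [0.0135, 0, 0, 0],
    [0.015, 0, 0, 0],
    [0.015, 0, 0, 0],
  ],
)

```text
clock: 7.72
position: [502.6, 135.8, 15.2]
ee_rot: [0.987, -0.159, 0.001, -0.0]
contact_force: [-0.6, 0.6, 0.1]
gripper_width: 59.6
```

jog_arm(
  increments=[
    [0.0015, 0, 0, 0],
    [0.002, 0, 0, 0],
    [0.002, 0, 0, 0],
  ],
)

```text
clock: 8.1
position: [504.2, 135.2, 15.2]
ee_rot: [0.987, -0.159, 0.001, -0.0]
contact_force: [-3.3, 2.5, 2.0]
gripper_width: 60.0
```

jog_arm(
  increments=[
    [0.001, 0, 0, 0],
    [0.002, 0, 0, 0],
    [0.002, 0, 0, 0],
  ],
)

```text
clock: 8.48
position: [504.3, 135.1, 15.1]
ee_rot: [0.987, -0.159, -0.0, 0.0]
contact_force: [-9.3, 6.6, 4.0]
gripper_width: 59.7
```

```bash
python3 - <<'E'
from h import *
st(); snap("side","side4",(220,190,360,290),5)
E
```

```text
t8.47 u-70.5 v-22.7 z15.1 yaw-18.27 | Fu-10.9 Fv3.3 Fz4.0 w59.7 T[ 1.96  2.68 -0.  ]
```

View pics/side4.png

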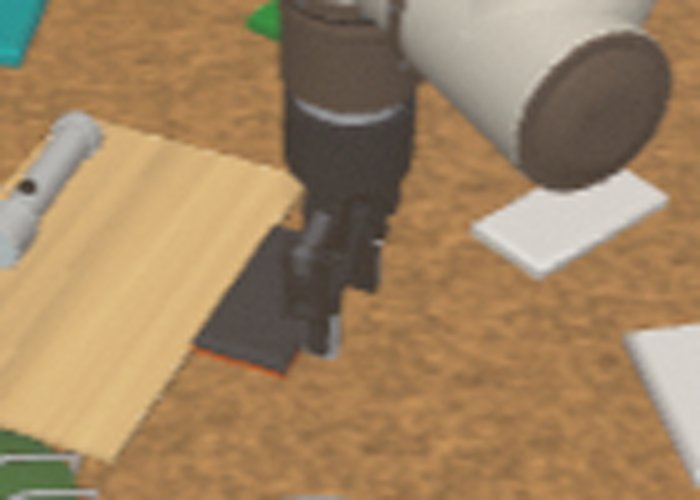

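The stone's front side is flush with the board edge at crop (195,345)–(275,230), with 11 N pressing. I start the lift by friction: press forward and rise.

jog_arm(
  increments=[
    [0.003, 0, 0, 0],
    [0.003, 0, -0.001, 0],
    [0.003, 0, -0.003, 0],
    [0.003, 0, -0.005, 0],
    [0.003, 0, -0.007, 0],
    [0.003, 0, -0.008, 0],
  ],
)

```text
clock: 9.28
position: [504.9, 134.6, 22.4]
ee_rot: [0.987, -0.159, -0.002, 0.001]
contact_force: [-8.6, 7.0, -0.4]
gripper_width: 59.8
```

```bash
python3 - <<'E'
from h import *
st(); snap("side","side5",(220,190,360,290),5)
E
```

```text
t9.28 u-69.8 v-23.0 z22.4 yaw-18.29 | Fu-10.3 Fv4.0 Fz-0.4 w59.8 T[2.14 2.44 0.04]
```

View pics/side5.png

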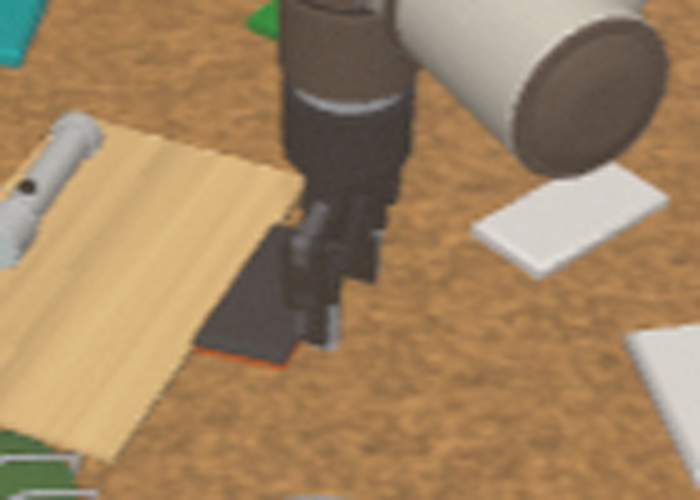

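The near rear corner rose with the finger (crop (285,375) to (285,363)), so the tilt has started. I continue the arc.

jog_arm(
  increments=[
    [0.003, 0, -0.001, 0],
    [0.003, 0, -0.003, 0],
    [0.0035, 0, -0.005, 0],
    [0.004, 0, -0.007, 0],
    [0.0045, 0, -0.009, 0],
    [0.005, 0, -0.011, 0],
    [0.0055, 0, -0.0125, 0],
  ],
)

```text
clock: 10.2
position: [507.5, 133.5, 34.3]
ee_rot: [0.987, -0.159, -0.005, 0.001]
contact_force: [-11.1, 9.2, 2.9]
gripper_width: 59.7
```

```bash
python3 - <<'E'
from h import *
st(); snap("side","side6",(220,190,360,290),5)
E
```

```text
t10.20 u-67.0 v-23.2 z34.3 yaw-18.30 | Fu-13.4 Fv5.3 Fz2.9 w59.7 T[2.58 3.01 0.1 ]
```

View pics/side6.png

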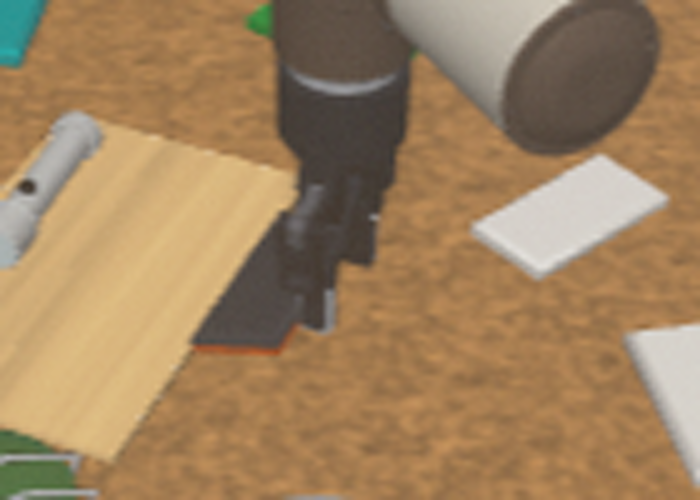

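```bash
cat >> h.py <<'E'
def onv(x,y,v0,o=(220,190),k=5,n="side"):
    p,d=ray(n,o[0]+(x+.5)/k-.5,o[1]+(y+.5)/k-.5)
    E=g['E'];V=g['v'];t=(v0-(p[:2]-E[:2])@V)/(d[:2]@V); q=p+t*d
    return np.round([(q[:2]-E[:2])@g['u'],q[2]],1)
E
python3 - <<'E'
from h import *
im=cv2.imread("pics/side6.png"); cv2.imwrite("pics/side6z.png",cv2.resize(im[260:380,160:360],None,fx=4,fy=4,interpolation=cv2.INTER_CUBIC))
for nm,p,v in(("side4 rear",(285,375),37),("s4 front",(195,345),37),("s4 tip",(325,357),22),("side6 rear",(278,353),37),("s6 front",(193,344),37),("s6 tip",(318,329),22)): print(nm,onv(*p,v))
E
```

```text
side4 rear [-60.2   5. ]
s4 front [-1.9  6.9]
s4 tip [-79.2  13.8]
side6 rear [-55.5  20.6]
s6 front [-0.6  7.2]
s6 tip [-74.2  33.9]
```

View pics/side6z.png

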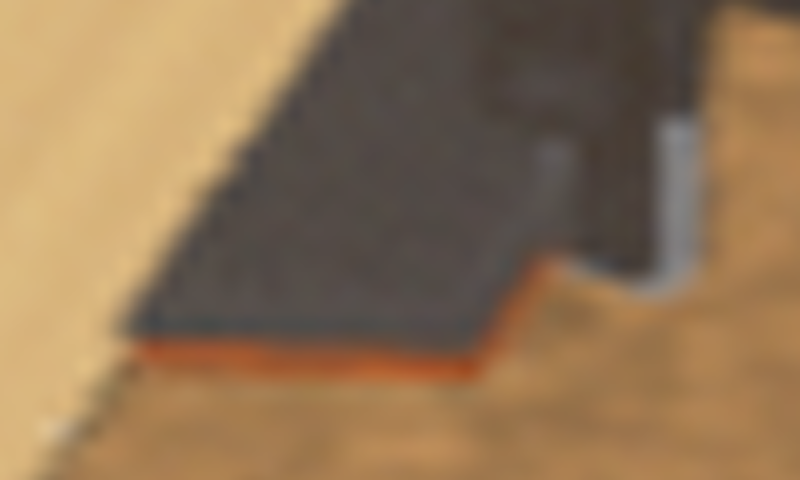

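jog_arm(
  increments=[
    [0.004, 0, 0.001, 0],
    [0.0045, 0, -0.001, 0],
    [0.0052, 0, -0.003, 0],
    [0.006, 0, -0.005, 0],
    [0.0068, 0, -0.007, 0],
    [0.0078, 0, -0.009, 0],
  ],
)

```text
clock: 11.0
position: [511.2, 132.2, 43.1]
ee_rot: [0.987, -0.159, -0.008, 0.002]
contact_force: [-15.6, 12.7, 8.1]
gripper_width: 59.9
```

```bash
python3 - <<'E'
from h import *
st(); im=snap("side","side7",(250,235,300,272),16)
E
```

```text
t11.00 u-63.1 v-23.2 z43.1 yaw-18.30 | Fu-18.7 Fv7.2 Fz8.1 w59.9 T[3.54 4.38 0.11]
```

View pics/side7.png

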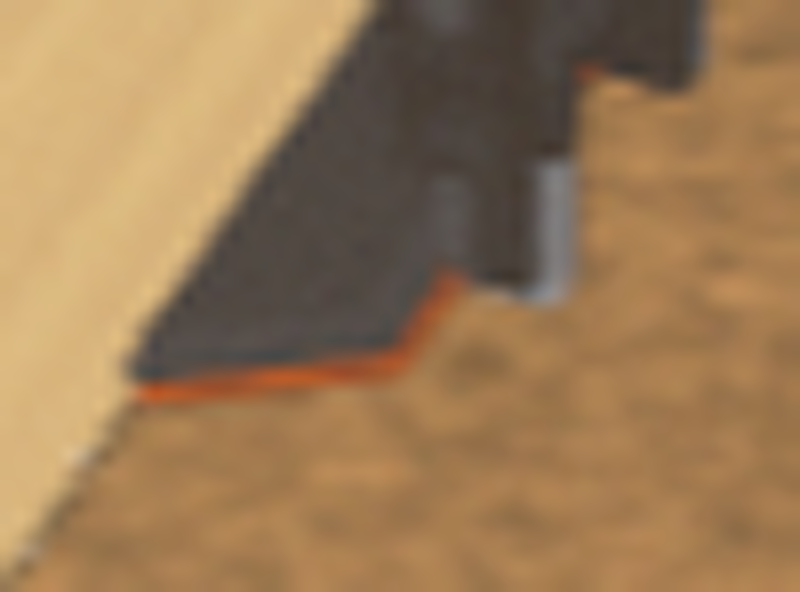

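The near end now tilts: rear lower corner at crop (397,372), front at (135,400), finger still on the rear side.

```bash
python3 - <<'E'
from h import *
for p in((397,372),(135,400),(397,345),(135,375)): print(onv(*p,37,(250,235),16))
E
```

```text
[-52.7  29. ]
[0.2 2.4]
[-52.6  35.6]
[0.1 8.7]
```

jog_arm(
  increments=[
    [0.004, 0, 0.002, 0],
    [0.005, 0, 0, 0],
    [0.006, 0, -0.002, 0],
    [0.0072, 0, -0.004, 0],
    [0.0085, 0, -0.006, 0],
    [0.01, 0, -0.008, 0],
    [0.0116, 0, -0.01, 0],
  ],
)

```text
clock: 11.92
position: [518.2, 130.0, 54.0]
ee_rot: [0.987, -0.159, -0.011, 0.002]
contact_force: [-19.9, 13.0, 16.5]
gripper_width: 59.9
```

```bash
python3 - <<'E'
from h import *
st(); im=snap("side","side8",(250,225,300,262),16)
E
```

```text
t11.93 u-55.8 v-23.2 z54.0 yaw-18.28 | Fu-22.9 Fv6.2 Fz16.5 w59.9 T[3.87 5.52 0.12]
```

View pics/side8.png

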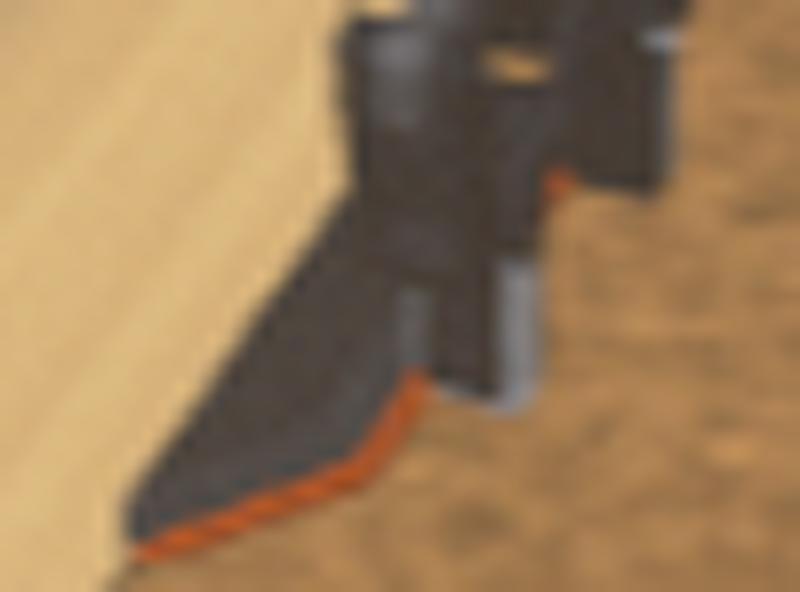

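```bash
python3 - <<'E'
from h import *
for p in((357,487),(140,560),(357,460),(130,530)): print(onv(*p,37,(250,225),16))
E
```

```text
[-44.7  37. ]
[-0.8  2.8]
[-44.7  43.5]
[1.2 9.5]
```

jog_arm(
  increments=[
    [0.004, 0, 0.002, 0],
    [0.0055, 0, 0.0005, 0],
    [0.0075, 0, -0.0015, 0],
    [0.0095, 0, -0.0035, 0],
    [0.0115, 0, -0.005, 0],
    [0.0125, 0, -0.006, 0],
  ],
)

```text
clock: 12.72
position: [526.9, 127.3, 63.0]
ee_rot: [0.987, -0.158, -0.014, 0.002]
contact_force: [-20.5, 9.8, 26.0]
gripper_width: 59.7
```

```bash
python3 - <<'E'
from h import *
st(); im=snap("side","side9",(250,225,300,262),16)
E
```

```text
t12.72 u-46.7 v-23.0 z63.0 yaw-18.22 | Fu-22.6 Fv2.9 Fz26.0 w59.7 T[3.04 5.87 0.04]
```

View pics/side9.png

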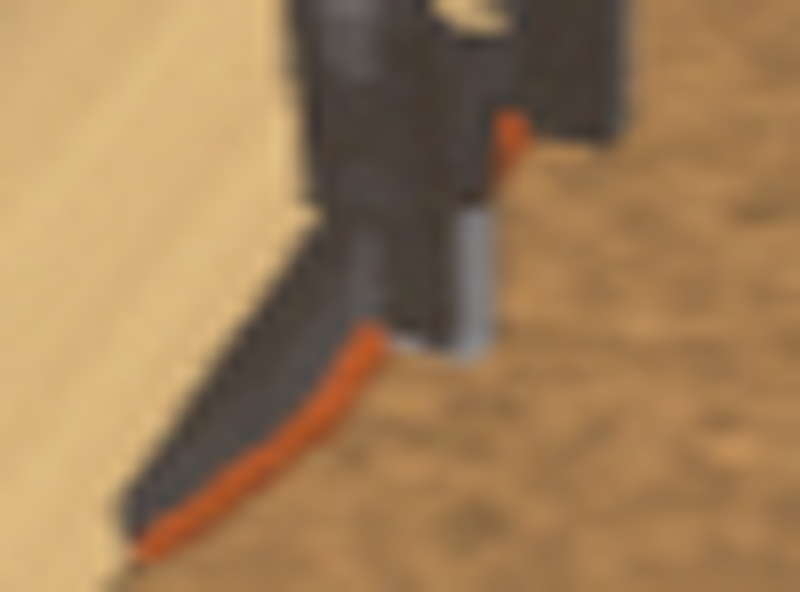

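jog_arm(
  increments=[
    [0.0025, 0, 0.002, 0],
    [0.0045, 0, 0.0008, 0],
    [0.0065, 0, -0.0005, 0],
    [0.0085, 0, -0.002, 0],
    [0.0105, 0, -0.003, 0],
    [0.012, 0, -0.004, 0],
  ],
)

```text
clock: 13.52
position: [538.0, 123.9, 70.8]
ee_rot: [0.987, -0.157, -0.014, 0.002]
contact_force: [-12.5, 1.5, 24.8]
gripper_width: 59.8
```

```bash
python3 - <<'E'
from h import *
st(); im=snap("side","side10",(250,225,300,262),16)
E
```

```text
t13.53 u-35.0 v-22.8 z70.8 yaw-18.13 | Fu-12.4 Fv-2.5 Fz24.8 w59.8 T[ 0.78  3.55 -0.01]
```

View pics/side10.png

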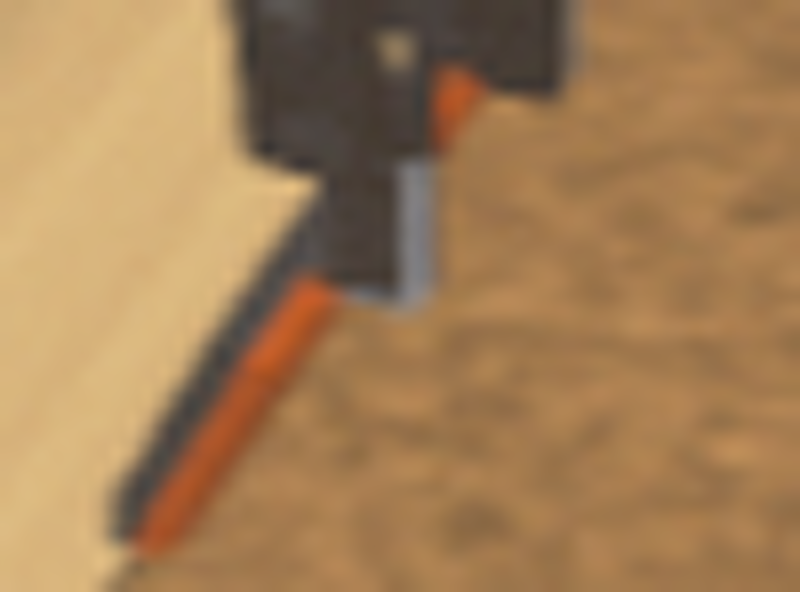

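jog_arm(
  increments=[
    [0.002, 0, 0.001, 0],
    [0.004, 0, 0.0002, 0],
    [0.006, 0, -0.0008, 0],
    [0.008, 0, -0.0017, 0],
    [0.01, 0, -0.0023, 0],
    [0.01, 0, -0.0023, 0],
  ],
)

```text
clock: 14.32
position: [549.2, 120.3, 75.7]
ee_rot: [0.988, -0.157, -0.012, 0.002]
contact_force: [-3.8, -1.7, 13.0]
gripper_width: 59.9
```

```bash
python3 - <<'E'
from h import *
st(); im=snap("side","side11",(250,225,300,262),16)
E
```

```text
t14.32 u-23.3 v-22.8 z75.7 yaw-18.07 | Fu-3.1 Fv-2.8 Fz13.0 w59.9 T[-0.38  1.16  0.04]
```

View pics/side11.png

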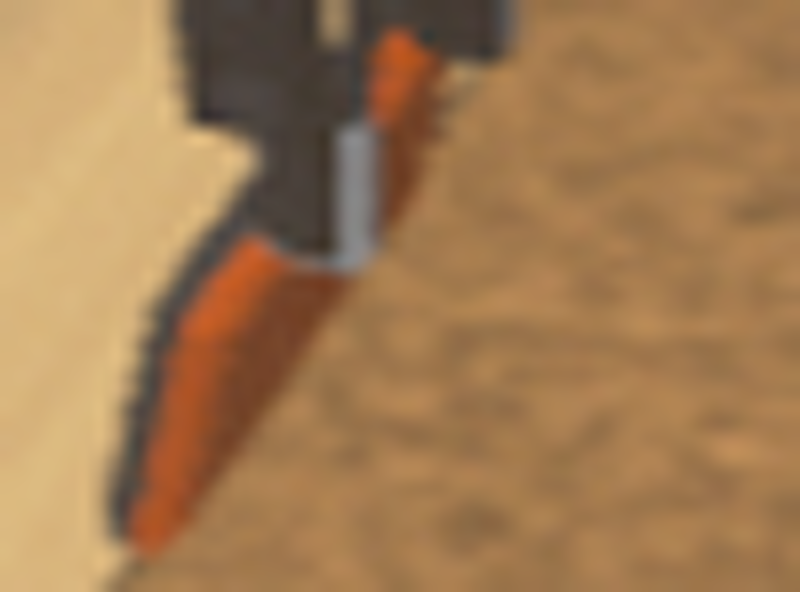

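The stone is nearly upright: orange end edge from (150,550) to (185,325), tip on its upper side.

```bash
python3 - <<'E'
from h import *
for p in((155,550),(190,325),(115,530),(155,305)): print(onv(*p,37,(250,225),16))
E
```

```text
[-3.9  6.4]
[-11.6  63.8]
[4.3 8.4]
[-4.7 66.1]
```

jog_arm(
  increments=[
    [0.002, 0, 0.001, 0],
    [0.0045, 0, 0.001, 0],
    [0.007, 0, 0.001, 0],
    [0.009, 0, 0.001, 0],
    [0.011, 0, 0.001, 0],
    [0.011, 0, 0.001, 0],
  ],
)

```text
clock: 15.12
position: [560.2, 117.1, 74.7]
ee_rot: [0.988, -0.157, -0.011, 0.002]
contact_force: [-0.9, 1.5, 3.9]
gripper_width: 59.9
```

```bash
python3 - <<'E'
from h import *
st(); im=snap("side","side12",(240,225,290,262),16)
E
```

```text
t15.12 u-11.8 v-22.3 z74.7 yaw-18.06 | Fu-1.4 Fv1.2 Fz3.9 w59.9 T[0.23 0.08 0.01]
```

View pics/side12.png

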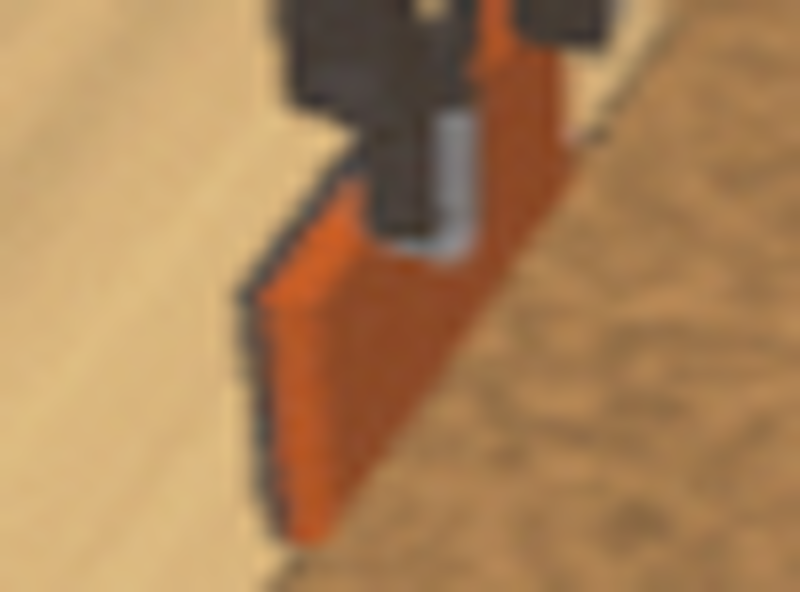

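The stone is at or past vertical, with the orange face towards the robot and the fingertips behind the top of that face. I push it on over.

jog_arm(
  increments=[
    [0.002, 0, 0, 0],
    [0.004, 0, 0, 0],
    [0.006, 0, 0, 0],
    [0.008, 0, 0, 0],
    [0.01, 0, 0, 0],
    [0.012, 0, 0, 0],
    [0.014, 0, 0, 0],
    [0.014, 0, 0, 0],
  ],
)

```text
clock: 16.18
position: [573.6, 112.7, 74.4]
ee_rot: [0.988, -0.157, -0.011, 0.002]
contact_force: [0.9, 0.2, -0.1]
gripper_width: 59.8
```

```bash
python3 - <<'E'
from h import *
st(); im=snap("side","side13",(210,195,310,270),8)
E
```

```text
t16.18 u2.2 v-22.3 z74.4 yaw-18.06 | Fu0.8 Fv0.5 Fz-0.1 w59.8 T[ 0.02 -0.08 -0.02]
```

View pics/side13.png

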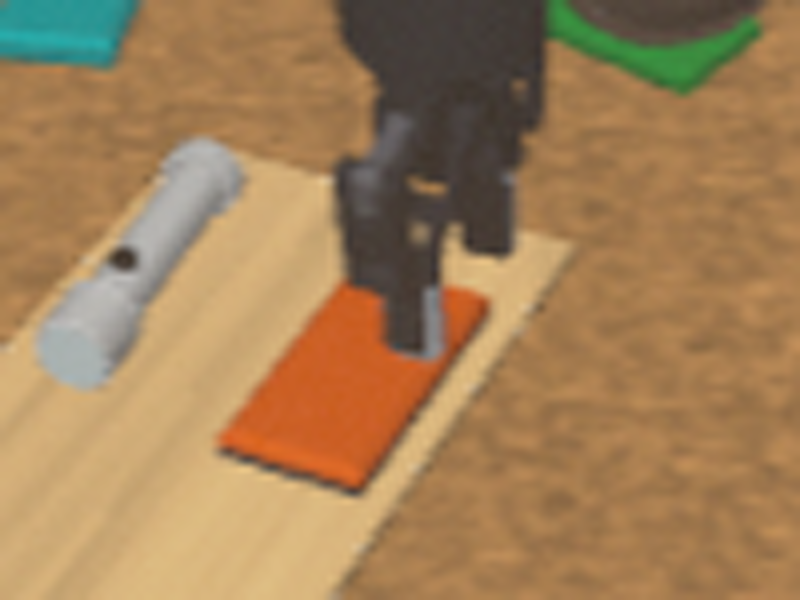

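The stone lies orange up on the board (near corners at crop (220,440) and (360,490)), with wood visible in front of it. I retreat upward and back, then check.

jog_arm(
  increments=[
    [0, 0, -0.01, 0],
    [0, 0, -0.04, 0],
    [0, 0, -0.08, 0],
    [-0.02, 0, -0.12, 0],
    [-0.06, 0, -0.14, 0],
    [-0.1, 0, -0.15, 0],
    [-0.14, 0, -0.15, 0],
    [-0.17, 0, -0.15, 0],
    [-0.19, 0, -0.15, 0],
    [-0.19, 0, -0.15, 0],
  ],
)

```text
clock: 17.48
position: [395.6, 171.9, 229.6]
ee_rot: [0.988, -0.156, -0.011, 0.001]
contact_force: [0.2, 0.7, 0.1]
gripper_width: 59.8
```

```bash
python3 - <<'E'
from h import *
st(); im=snap("side","side14"); t=snap("top","top14")
for n,i in(("side",im),("top",t)):
    hsv=cv2.cvtColor(i,cv2.COLOR_BGR2HSV)
    m=((hsv[...,0]<14)&(hsv[...,1]>180)&(hsv[...,2]>150)).astype(np.uint8)*255
    w=np.zeros_like(m); x0,y0,x1,y1=(225,220,290,265) if n=="side" else (200,165,260,215); w[y0:y1,x0:x1]=255
    r=rect(n,m&w,23); print(n,[np.round(uv(p),1).tolist() for p in r[1]])
E
```

```text
t17.48 u-185.3 v-21.6 z229.6 yaw-17.94 | Fu-0.0 Fv0.7 Fz0.1 w59.8 T[-0.   -0.08 -0.01]
side [[8.2, -76.4], [65.8, -76.4], [65.9, 45.7], [8.3, 45.7]]Traceback (most recent call last):
  File "<stdin>", line 7, in <module>
  File "h.py", line 19, in rect
    c=max(cs,key=cv2.contourArea);
ValueError: max() iterable argument is empty
```

View pics/top14.png

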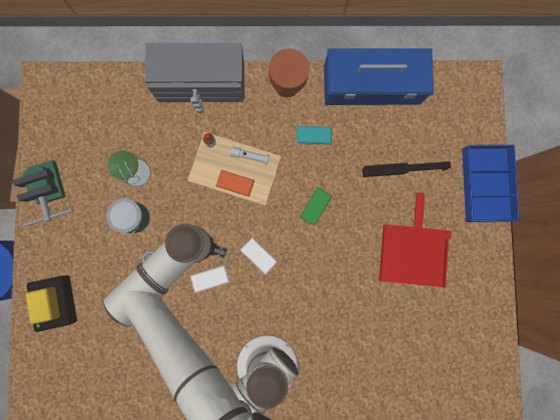

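View pics/side14.png

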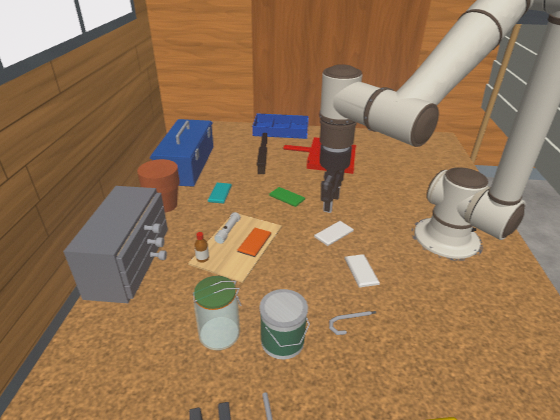

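Both views show the stone orange up: top (235,182), side (254,241). It sits wholly on the board at 8–66 mm behind the front edge, parallel to it. Everything else is where it started.

```bash
python3 -c "
from bench import *
print(job_done())"
```

```text
the job is handed in; nothing more can be done
None
```

The stone is turned over and lying flat on the board, orange face up, and the job is handed in at about 17.6 s of the 72 s allowed.

**What I did:** I pushed the stone with both open fingertips across the shelf until it sat against the board's front edge. I tipped it up with the fingertips pressing on its rear side, then pushed it on over. It was never gripped. The fingertips slipped a few millimetres early in the lift but held after that. The highest force I read was about 35 N, at the fingertips.

**Last checks:**
- **Stone position:** the side view puts it 8 to 66 mm behind the front edge, parallel to the edge and entirely on the board. The torch starts at about 125 mm.
- **Other things:** by eye in both views, everything else is where it started.
- **Robot:** it had backed away about 190 mm and up 155 mm, touching nothing, with the force near zero.

**Check that failed:** my orange colour mask found nothing in the top view. The stone's position there is confirmed only by eye, and it agrees with the side measurement.

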